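# Find the low rest button by rocking a plate and shim it

### The arm

A 6-joint arm with a two-finger parallel gripper is mounted at the origin on a cart in front of the work surface, level with it; the furniture and walls round the work are solid. World frame = base frame: x ahead of the robot, y to its left, z up, the work surface at z = 0. Lengths are in mm, angles in rad, forces in N, time in s.
With the tool pointing down it reaches from about 400 to 925 mm from the base axis. Payload 12.5 kg.
Tool frame: the origin (TCP) lies at the very end of the fingers, on their centre line; the grasp point (between the pads) lies 19 mm behind it; x points along the fingers, y is the direction in which the jaws open and shut, and the axes are right-handed (so a half turn about x gives the same grasp; the last joint's range is limited). The gripper opens to 95 mm and grips with 3 to 60 N. Pads are 20 mm wide; open, the fingers measure 119 mm over their backs; the gripper's body (75 mm by 180 mm) begins 59 mm behind the grasp point.
Start: joints at [1.067, 0.491, 1.559, -0, 1.092, -0.106], TCP at [242.105, 576.222, 214.661] pointing down, gripper open.
Joint ranges: [-3.1, 3.1], [-0.84, 2.19], [0.05, 2.79], [-1.13, 4.28], [0.06, 2.93], [-2.69, 2.69]. Speed limits (rad/s): [2.22, 2.22, 2.79, 3.14, 3.14, 3.14].

### API

Orientations are given as [roll, pitch, yaw] about the fixed x, y, z axes, in that order (R = Rz(yaw) Ry(pitch) Rx(roll)).
In Python, from cell import * gives the robot as it stands.
- The arm moves only by the tool step_arm, never from a script. Its argument "steps" is a list of rows, each a list of 4 numbers: the shift along the tool's x, y, z in units of 50 mm (1.0 is 50 mm), then the turn about the tool's x in units of 8 degrees (1.0 is 8 degrees). A call has 1 to 20 rows; each row shifts and turns the commanded pose from where the row before left it, along the tool's axes as they then stand; what a row does not reach is not made up. A row lasts 1/8 s, in which the tool goes at most 62.5 mm and 10.7 degrees, less where a joint would pass 70% of its speed; a pose out of reach is approached as far as the arm can. A call is refused whole if a number of a shift passes 1 or a number of a turn 1, either way. A call with a gripper value outside its range is refused whole. "jaw" is the closure, from 0 (fully open) to 1 (shut), set as the call begins (left out, the last holds). The fingers move at their own pace and stop on an object; the grip force is fixed at half the most. Time passes only in rows, so rows that do not move let the fingers close. It gives the time, the measured TCP pose, the force and the opening at its end, in the units of the state.
- state(): the state, without advancing time (a new reading comes with each control period).
- read_camera(name): name is "scene" or "top"; returns the picture (420x560x3 uint8, red, green, blue); there is no depth.
- camera_info(name): a dict with "mtx" (3x3 intrinsics, pixels), "k1" (the pictures are not rectified: a ray, as slopes to the right and down, at radius r is drawn at 1 + k1 r^2 times it, then the intrinsics apply), "eye" and "attitude" of the camera in the world. Camera axes: x right, y down, z forward; pixel columns grow to the right and rows downward; lengths in mm; the calibration is good to about 2 mm. A picture is of the moment at which its call begins. camera_info takes no time and is no camera call.
- job_done(): hands the job in, once; it reports no verdict.
The state is a dict: "t": time; "joints": joint angles; "qvel": joint speeds; "tau": joint torques, N m; "eef_pos": TCP position; "tcp_rot": TCP orientation; "ft_force": force on the tool from outside, world axes, zero at the start; "moment": the same for the moment, N m; "opening": opening from 0.0 (shut) to 1.0 (fully open).
Only numpy, scipy, OpenCV 4.12 (cv2) and the standard library are available. Lean on these libraries where they do the work, as an engineer would, in place of code of your own. Each camera call takes 0.05 s, during which the arm holds its last target.

### The job

The square aluminium plate rocks on the granite slab because one of the four rest buttons under it is too low: press slowly and gently on its corners one after another until you find the corner that sinks. Slide the brass taper shim in under that corner, thin end first and pointing at the middle of the plate, until it just takes up the gap without jacking the plate up, and let go of it. Then press slowly and gently on that corner once more to make sure it no longer sinks, leave the shim in place, and do not disturb the other things.

Things in the scene. Friction and masses are not known exactly. Their poses are not given: they have to be found in the camera images.
- slab: Fixed dark granite slab 240 x 240 x 25 mm. Origin: centre of its underside, z up. On its top four round dark steel rest buttons, 16 mm diameter, stand at x, y = +-36 mm in its frame: three 10 mm high, one only 5 mm (which one varies; no pose tells it). A 12 mm steel dowel stands at its centre, up to 19.5 mm above the slab's top.
- plate: Aluminium plate 100 x 100 x 8 mm, 0.6 kg, on the buttons, a 14 mm centre hole over the dowel. Origin: centre of its underside (10 mm above the slab's top); x, y along the edges as the slab's, corners at +-50 mm. It starts level; 1 to 2 N near the corner over the low button tips it (there it goes down about 5 mm); released it comes back level. The other corners are firm; meet it at 10 mm/s or slower.
- shim: Brass taper shim with orange handle block, 80 g, lying on the worktop left of the slab. Origin: on its underside, under the middle of the block; +x to the thin end, z up. Block 20 x 29 x 34 mm (x, y, z), centred on the origin: grip it across y from above. The taper, 29 mm wide, runs from x = 58 mm (top 7.5 mm high) to x = 10 mm (top 11.8 mm high).
- shim_tip (a point): Underside of the shim, middle of its thin end (x = 58 mm). Underneath is a channel 21 mm wide between 4 mm rails, its roof 6 mm high at the tip and rising: flat on the slab it passes over the low button but stops against a high one. Brought in along the plate's diagonal it meets the corner's lower edge about 28 mm behind the tip.
- seat_0 (a point): Point on the plate's underside at x = +31, y = +31 mm in its frame: about where the shim's tip lies when it fits under that corner
- seat_1 (a point): Point on the plate's underside at x = -31, y = +31 mm in its frame: about where the shim's tip lies when it fits under that corner
- seat_2 (a point): Point on the plate's underside at x = -31, y = -31 mm in its frame: about where the shim's tip lies when it fits under that corner
- seat_3 (a point): Point on the plate's underside at x = +31, y = -31 mm in its frame: about where the shim's tip lies when it fits under that corner
- specimen_black: Bystander: black round resin-mounted specimen, 30 mm diameter, 17 mm high, loose on the worktop; origin at the centre of its underside.
- specimen_green: Bystander: green round resin-mounted specimen, 30 mm diameter, 19 mm high, loose on the worktop; origin at the centre of its underside.
- level: Bystander: round bullseye spirit level, white with green top, 38 mm diameter, 10 mm high, loose on the worktop; origin at the centre of its underside.
There are look-alikes about, which are no part of the job. Several things have the shape of the plate; the one meant has the colours described above. There is more than one size of the shim; the job needs the larger.

How it is judged (in metres and radians):
On the way, in this order (a step that is already met when the one before it is completed fails the run):
1. a corner of the plate is pressed by the fingers and sinks (plate tilted more than 0.055 rad) (contact force between the fingers and plate above 0.5 N and angle between plate's own z axis and vertical above 0.055 rad), for 0.1 s.
2. the shim's tip is within 11 mm (horizontally) of a seat point under a corner, plate level within 0.022 rad, the shim let go ((horizontal distance between shim_tip and seat_0 below 0.011 m or horizontal distance between shim_tip and seat_1 below 0.011 m or horizontal distance between shim_tip and seat_2 below 0.011 m or horizontal distance between shim_tip and seat_3 below 0.011 m) and z of shim_tip in the frame of plate below -0.006 m and angle between plate's own z axis and vertical below 0.022 rad and angle between shim's own z axis and vertical below 0.06 rad and contact force between the fingers and shim below 0.1 N and linear speed of shim below 0.01 m/s), for 0.2 s.
3. the shimmed corner is pressed with more than 3 N, fingers within 50 mm of the shim's tip (horizontally), and stays level within 0.022 rad ((horizontal distance between shim_tip and seat_0 below 0.011 m or horizontal distance between shim_tip and seat_1 below 0.011 m or horizontal distance between shim_tip and seat_2 below 0.011 m or horizontal distance between shim_tip and seat_3 below 0.011 m) and z of shim_tip in the frame of plate below -0.006 m and angle between plate's own z axis and vertical below 0.022 rad and angle between shim's own z axis and vertical below 0.06 rad and contact force between the fingers and plate above 3 N and horizontal distance between the grasp point and shim_tip below 0.05 m), for 0.1 s.
At the end, for the whole second after the job is handed in: The shim lies flat on the slab with its tip within 11 mm (horizontally) of one of the seat points and below the plate, the plate is level within 0.022 rad, and shim and plate are at rest ((horizontal distance between shim_tip and seat_0 below 0.011 m or horizontal distance between shim_tip and seat_1 below 0.011 m or horizontal distance between shim_tip and seat_2 below 0.011 m or horizontal distance between shim_tip and seat_3 below 0.011 m) and z of shim_tip in the frame of plate below -0.006 m and angle between plate's own z axis and vertical below 0.022 rad and angle between shim's own z axis and vertical below 0.06 rad and linear speed of each of shim, plate below 0.01 m/s); the robot touches nothing.
It fails at once if the plate is pressed by the robot with more than 40 N, even for an instant (contact force between any of the fingers, the arm and plate above 40 N).
It fails at once if the shim is driven against the plate with more than 40 N, even for an instant (contact force between shim and plate above 40 N).
It fails at once if the plate is tipped by more than 0.2 rad or lifted off (angle between plate's own z axis and vertical above 0.2 rad).
It fails at once if a bystander (either specimen or the spirit level) is moved by more than 10 mm (distance of any of specimen_black, specimen_green, level from where it was at the start of the episode above 0.01 m).
It also fails if it takes over 72 s, if anything falls off the work surface, if the arm or the gripper's body presses on something with over 40 N, if the wrist force passes 120 N, or if a joint passes its speed limit or range.

## Working session

There is one attempt and no reset: what is moved stays moved. The work goes in short steps, Python scripts to look and compute and a tool call to move; the robot and the scene stay as the last step left them, time stands still between calls to the robot, and variables do not carry over. Pictures are saved under pics/ and viewed, and the job is handed in when it is done.

Besides the shell and the picture viewer there is one more tool, called after "Request:" as name([rows], argument=value, ...), one row to a line, values as JSON. step_arm: Moves the arm, as the interface text tells. Its arguments: {"type":"object","properties":{"steps":{"type":"array","items":{"type":"array","items":{"type":"number"}}},"jaw":{"type":"number"}},"required":["steps"]}

```bash
mkdir -p pics; ls; python3 - <<'E'
from cell import *
import cv2
print(state())
for n in ("scene","top"):
    print(n,camera_info(n))
    im=read_camera(n); cv2.imwrite(f"pics/{n}0.png",im[:,:,::-1])
E
```

```text
pics
{'t': 0.0, 'joints': array([ 1.06736699e+00,  4.91565846e-01,  1.55944683e+00,  1.38098675e-05,
        1.09168367e+00, -1.05613316e-01]), 'qvel': array([-0.00044372,  0.00112497,  0.00099234, -0.00069944, -0.0005863 ,
       -0.00108504]), 'tau': array([-1.97860652e-03, -6.12618971e+01, -2.58176547e+01,  6.93080225e-02,
        4.82662779e-02, -5.40854410e-05]), 'eef_pos': array([241.99688599, 575.99065107, 214.05874003]), 'tcp_rot': array([-1.6875064 ,  1.56969257, -2.0853288 ]), 'ft_force': array([-0.11766624, -0.29600787, -1.08477324]), 'moment': array([ 0.01047769,  0.01529587, -0.00269948]), 'opening': 0.9972224006433589}
scene {'mtx': array([[519.57267366,   0.        , 275.10656357],
       [  0.        , 519.57267366, 206.69019628],
       [  0.        ,   0.        ,   1.        ]]), 'k1': -0.14100424879645337, 'eye': array([-68.31612542, 941.04920538, 703.14486941]), 'attitude': array([-2.23157726, -0.02354594, -2.4085596 ])}
top {'mtx': array([[484.40466682,   0.        , 271.60303302],
       [  0.        , 484.40466682, 208.93378705],
       [  0.        ,   0.        ,   1.        ]]), 'k1': 0.0284884396915936, 'eye': array([ 274.57490649,  300.92468667, 1026.27603858]), 'attitude': array([-2.92836262e+00, -2.22961530e-03, -1.63035329e+00])}
```

View pics/scene0.png

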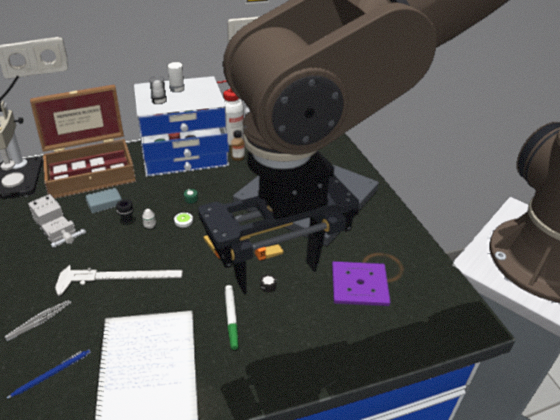

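View pics/top0.png

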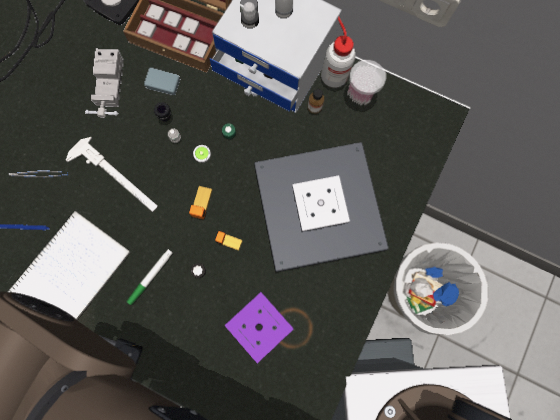

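The top view shows the slab at about (321,207) with the light aluminium plate at (322,203). The purple plate at (259,328) is a look-alike. Two shims are visible, one at (201,201) that looks larger and one at (229,241) that looks smaller. I'll enlarge both areas.

```bash
cat > h.py <<'E'
import numpy as np, cv2
from scipy.spatial.transform import Rotation as R
from cell import *
def cam(n):
    c=camera_info(n); return c['mtx'],c['k1'],np.array(c['eye']),R.from_euler('xyz',c['attitude']).as_matrix()
def px2w(n,u,v,z):
    K,k,e,A=cam(n); d=np.array([(u-K[0,2])/K[0,0],(v-K[1,2])/K[1,1]]); s=d.copy()
    for _ in range(20): s=d/(1+k*(s@s))
    r=A@np.array([s[0],s[1],1]); return e+r*(z-e[2])/r[2]
def w2px(n,p):
    K,k,e,A=cam(n); q=A.T@(np.array(p,float)-e); s=q[:2]/q[2]; s=s*(1+k*(s@s)); return K[0,0]*s[0]+K[0,2],K[1,1]*s[1]+K[1,2]
def crop(n,src,u0,v0,w,h,f,out):
    im=cv2.imread(src)[v0:v0+h,u0:u0+w]; im=cv2.resize(im,None,fx=f,fy=f,interpolation=cv2.INTER_CUBIC)
    for i in range(0,w,10):
        cv2.line(im,(i*f,0),(i*f,6 if (u0+i)%50 else 14),(0,255,255),1)
    for i in range(0,h,10):
        cv2.line(im,(0,i*f),(6 if (v0+i)%50 else 14,i*f),(0,255,255),1)
    cv2.imwrite(out,im)
E
python3 - <<'E'
from h import *
crop('top','pics/top0.png',180,170,80,90,6,'pics/c1.png')
crop('top','pics/top0.png',250,140,140,135,5,'pics/c2.png')
R0=R.from_euler('xyz',state()['tcp_rot']).as_matrix(); print(R0.round(3))
for n,u,v,z in [('top',322,203,43),('top',256,162,25),('top',361,144,25),('top',387,248,25),('top',277,270,25),('top',201,201,10),('top',229,241,10),('top',202,153,10),('top',228,130,19),('top',163,112,17),('top',197,271,15)]:
    print(u,v,px2w(n,u,v,z).round(1))
E
```

```text
[[-0.     0.387  0.922]
 [-0.001  0.922 -0.387]
 [-1.    -0.001 -0.   ]]
322 203 [493.4 180.6  43. ]
256 162 [596.4 313.3  25. ]
361 144 [623.7  83.   25. ]
387 248 [393.9  51.6  25. ]
277 270 [361.8 282.4  25. ]
201 201 [520.5 436.2  10. ]
229 241 [430.1 379.7  10. ]
202 153 [628.7 430.8  10. ]
228 130 [675.4 371.   19. ]
163 112 [726.7 513.4  17. ]
197 271 [370.6 448.   15. ]
```

View pics/c1.png

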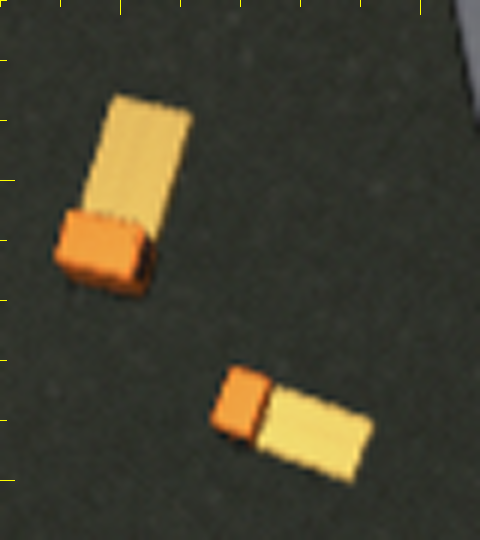

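View pics/c2.png

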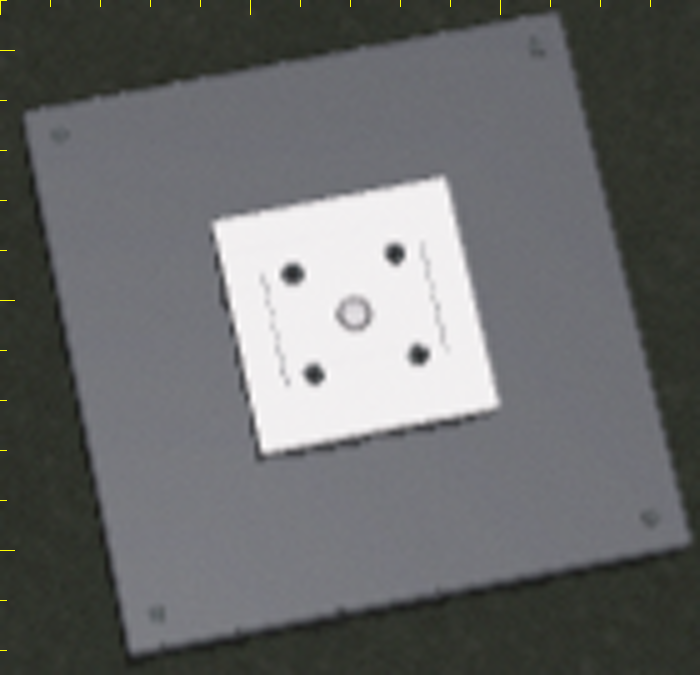

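```bash
python3 - <<'E'
from h import *
def show(name,pts,z):
    P=np.array([px2w('top',u,v,z)[:2] for u,v in pts]); c=P.mean(0)
    print(name,P.round(1).tolist(),'c',c.round(1),'sides',[round(np.linalg.norm(P[i]-P[i-1]),1) for i in range(len(P))], 'ang',[round(np.degrees(np.arctan2(*(P[i]-P[i-1])[::-1])),1) for i in range(len(P))])
c2=lambda L:[(250+a/5,140+b/5) for a,b in L]
c1=lambda L:[(180+a/6,170+b/6) for a,b in L]
show('plate',c2([(213,220),(445,177),(499,407),(260,455)]),43)
show('slab',c2([(24,113),(558,13),(692,543),(130,655)]),25)
show('dowel',c2([(353,313)]),44.5)
show('screws',c2([(292,273),(395,253),(419,355),(314,374)]),43)
show('tip',c1([(115,94),(193,115)]),7.5)
show('blk',c1([(66,209),(148,230),(137,277),(55,254)]),34)
crop('top','pics/top0.png',185,182,35,40,18,'pics/c3.png')
E
```

```text
plate [[537.9, 238.9], [550.8, 140.0], [451.1, 126.5], [436.9, 226.4]] c [494.2 182.9] sides [np.float64(101.7), np.float64(99.7), np.float64(100.5), np.float64(101.0)] ang [np.float64(7.0), np.float64(-82.6), np.float64(-172.3), np.float64(98.1)]
slab [[595.2, 315.9], [626.8, 81.4], [392.5, 48.8], [359.9, 284.5]] c [493.6 182.7] sides [np.float64(237.3), np.float64(236.6), np.float64(236.6), np.float64(238.0)] ang [np.float64(7.6), np.float64(-82.3), np.float64(-172.1), np.float64(97.9)]
dowel [[494.1, 183.6]] c [494.1 183.6] sides [np.float64(0.0)] ang [np.float64(0.0)]
screws [[513.0, 207.5], [519.1, 163.8], [475.0, 157.5], [469.5, 201.6]] c [494.1 182.6] sides [np.float64(43.9), np.float64(44.1), np.float64(44.5), np.float64(44.4)] ang [np.float64(7.6), np.float64(-82.1), np.float64(-171.9), np.float64(97.0)]
tip [[555.5, 439.5], [546.0, 411.6]] c [550.8 425.6] sides [np.float64(29.5), np.float64(29.5)] ang [np.float64(71.2), np.float64(-108.8)]
blk [[507.7, 454.2], [498.5, 425.8], [482.0, 430.1], [491.8, 458.4]] c [495.  442.1] sides [np.float64(16.4), np.float64(29.8), np.float64(17.1), np.float64(29.9)] ang [np.float64(-14.9), np.float64(-108.0), np.float64(165.3), np.float64(70.7)]
```

View pics/c3.png

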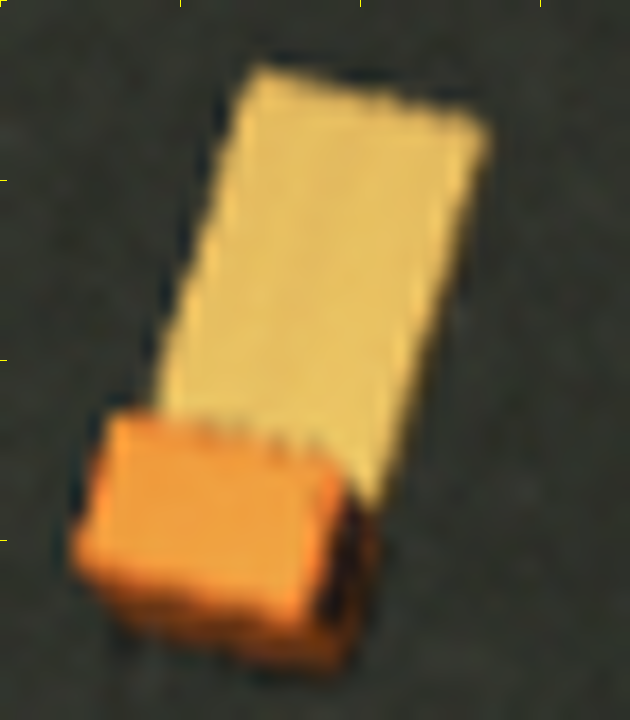

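The larger shim at (201,201) fits: it is 29.5 mm wide and 58 mm from tip to block. Its origin is near (495,442) with yaw about -17°. The plate centre is near (494,183) with slab yaw 7.7°, and its side measures about 100 mm, as expected. Next I move above the first corner (D) with the jaws shut.

Request:
step_arm([
  [0.2,-0.5,0.657,0],
  [0.2,-0.5,0.657,0],
  [0.2,-0.5,0.657,0],
  [0.2,-0.5,0.657,0],
  [0.2,-0.5,0.657,0],
  [0.2,-0.5,0.657,0],
  [0.2,-0.5,0.657,0],
  [0.2,-0.5,0.657,0],
  [0.2,-0.5,0.657,0],
  [0.2,-0.5,0.657,0],
  [0,0,0,0],
  [0,0,0,0],
], jaw=1)

```text
t: 1.6
eef_pos: [447.9, 218.7, 114.6]
tcp_rot: [-2.881, 1.57, 3.004]
ft_force: [-0.6, 0.0, -0.1]
opening: 0.006
```

```bash
cat >> h.py <<'E'
def go(x,y,z,s=None):
    s=s or state(); T=R.from_euler('xyz',s['tcp_rot']).as_matrix()
    print('t',s['t'],'pos',s['eef_pos'].round(2),'yaw_y',round(np.degrees(np.arctan2(T[1,1],T[0,1])),2),'F',s['ft_force'].round(2),'open',round(s['opening'],3),'j6',s['joints'][5].round(2))
    print('delta units',(T.T@(np.array([x,y,z])-s['eef_pos'])/50).round(4))
def shot(n,name):
    cv2.imwrite(f'pics/{name}.png',read_camera(n)[:,:,::-1])
E
python3 -c "
from h import *
go(448,218,50)"
```

```text
t 1.6 pos [447.89 218.69 114.6 ] yaw_y 67.18 F [-0.55  0.01 -0.08] open 0.006 j6 -0.85
delta units [ 1.292  -0.0118  0.0079]
```

Request:
step_arm([
  [0.45,-0.01,0.008,0],
  [0.45,0,0,0],
  [0.3,0,0,0],
  [0.1,0,0,0],
  [0,0,0,0],
  [0.02,0,0,0],
  [0.02,0,0,0],
  [0.02,0,0,0],
  [0,0,0,0],
])

```text
t: 2.72
eef_pos: [448.3, 217.8, 46.7]
tcp_rot: [1.174, 1.571, 0.776]
ft_force: [-0.8, 0.1, -1.0]
opening: 0.002
```

Request:
step_arm([
  [0.016,0,0,0],
  [0.016,0,0,0],
  [0.016,0,0,0],
  [0.016,0,0,0],
  [0,0,0,0],
])

```text
t: 3.35
eef_pos: [448.3, 217.9, 43.4]
tcp_rot: [2.661, 1.571, 2.263]
ft_force: [-0.5, 0.1, -0.9]
opening: 0.008
```

Request:
step_arm([
  [0.012,0,0,0],
  [0.012,0,0,0],
  [0.0,0,0,0],
])

```text
t: 3.72
eef_pos: [448.3, 217.9, 43.2]
tcp_rot: [0.747, 1.57, 0.349]
ft_force: [-4.1, -1.4, 15.3]
opening: 0.006
```

D is firm: 15 N with no sinking. Next corner is C.

Request:
step_arm([
  [-0.1,0,0,0],
  [-0.1,0,0,0],
  [0,-0.47,0.275,0],
  [0,-0.47,0.275,0],
  [0,-0.47,0.275,0],
  [0,0,0,0],
  [0.1,0,0,0],
  [0.04,0,0,0],
  [0,0,0,0],
  [0,0,0,0],
])

```text
t: 4.97
eef_pos: [458.9, 137.2, 45.2]
tcp_rot: [2.713, 1.571, 2.315]
ft_force: [1.0, 0.8, 0.4]
opening: -0.001
```

Request:
step_arm([
  [0.012,0,0,0],
  [0.012,0,0,0],
  [0.012,0,0,0],
  [0.012,0,0,0],
  [0,0,0,0],
])

```text
t: 5.6
eef_pos: [459.0, 136.9, 42.8]
tcp_rot: [1.474, 1.571, 1.076]
ft_force: [-0.0, -0.5, 0.4]
opening: 0.006
```

Request:
step_arm([
  [0.012,0,0,0],
  [0.012,0,0,0],
  [0,0,0,0],
])

```text
t: 5.98
eef_pos: [459.0, 136.9, 41.6]
tcp_rot: [1.515, 1.571, 1.117]
ft_force: [0.1, -1.4, 0.5]
opening: 0.005
```

It's sinking at C with almost no force. I'll go on gently to get past 0.055 rad.

Request:
step_arm([
  [0.012,0,0,0],
  [0.012,0,0,0],
  [0.012,0,0,0],
  [0,0,0,0],
  [0,0,0,0],
])

```text
t: 6.6
eef_pos: [459.0, 136.9, 39.8]
tcp_rot: [2.15, 1.571, 1.752]
ft_force: [-0.3, -0.8, 0.8]
opening: 0.007
```

```bash
python3 -c "
from h import *
go(448,218,50)
shot('scene','s1'); shot('top','t1')
crop('scene','pics/s1.png',270,150,140,100,5,'pics/s1c.png')
go(448,218,50)"
```

```text
t 6.6 pos [458.99 136.91  39.83] yaw_y 67.21 F [-0.29 -0.81  0.77] open 0.007 j6 -1.02
delta units [-0.2032  1.41   -0.8309]
t 6.7 pos [459.01 136.92  39.85] yaw_y 67.21 F [-0.51 -0.3   1.01] open 0.005 j6 -1.02
delta units [-0.2028  1.4097 -0.8311]
```

View pics/s1c.png

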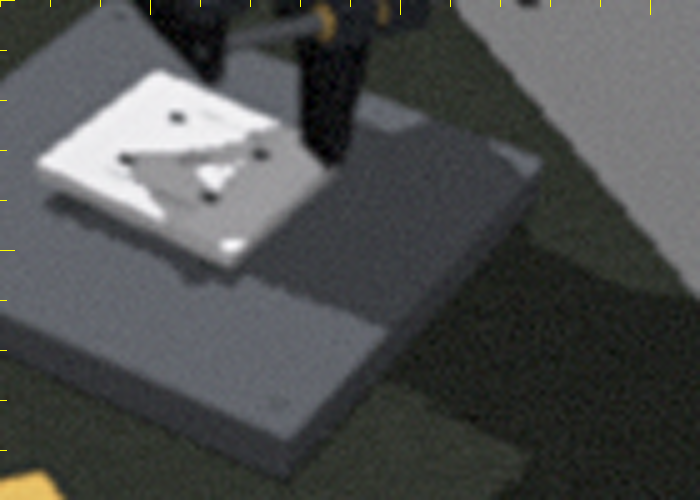

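View pics/s1.png

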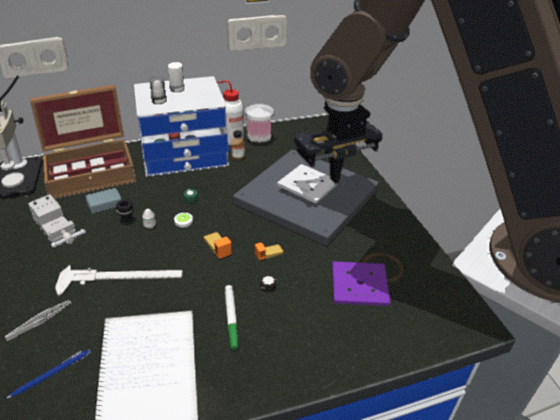

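View pics/t1.png

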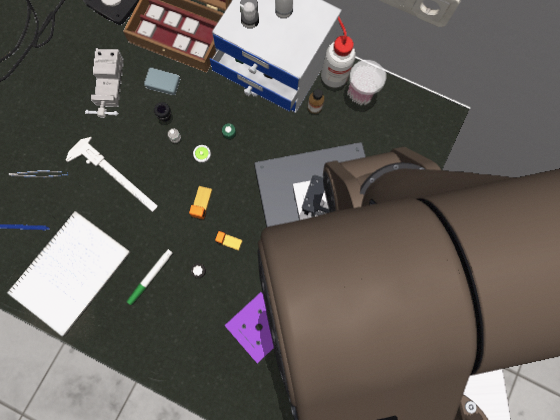

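Request:
step_arm([
  [0.01,0,0,0],
  [0.01,0,0,0],
  [0,0,0,0],
  [0,0,0,0],
])

```text
t: 7.2
eef_pos: [459.0, 136.9, 38.8]
tcp_rot: [1.579, 1.571, 1.181]
ft_force: [-1.2, -0.1, 0.2]
opening: 0.007
```

Request:
step_arm([
  [0.01,0,0,0],
  [0.01,0,0,0],
  [0,0,0,0],
  [0,0,0,0],
])

```text
t: 7.7
eef_pos: [459.0, 136.9, 38.2]
tcp_rot: [0.642, 1.57, 0.244]
ft_force: [-1.6, -0.9, 7.7]
opening: 0.008
```

Corner C is the low one: it bottomed about 5 mm down. I'll check the shim position with the scene camera and compute the move to it.

```bash
python3 -c "
from h import *
crop('scene','pics/s1.png',195,225,60,40,13,'pics/s2c.png')
im=cv2.imread('pics/s2c.png')
a=np.radians(-17);o=np.array([495.2,442.5,0]);X=np.array([np.cos(a),np.sin(a),0]);Y=np.array([-X[1],X[0],0]);Z=np.array([0,0,1])
for p in [(10,14.5,34),(10,-14.5,34),(-10,14.5,34),(-10,-14.5,34),(58,14.5,7.5),(58,-14.5,7.5)]:
    u,v=w2px('scene',o+p[0]*X+p[1]*Y+p[2]*Z); cv2.circle(im,(int((u-195+.5)*13),int((v-225+.5)*13)),4,(255,0,255),-1)
cv2.imwrite('pics/s2c.png',im)
go(495.2,442.5,110)"
```

```text
t 7.7 pos [459.03 136.87  38.22] yaw_y 67.21 F [-1.57 -0.93  7.67] open 0.008 j6 -1.02
delta units [-1.4348  5.9159 -1.7005]
```

View pics/s2c.png

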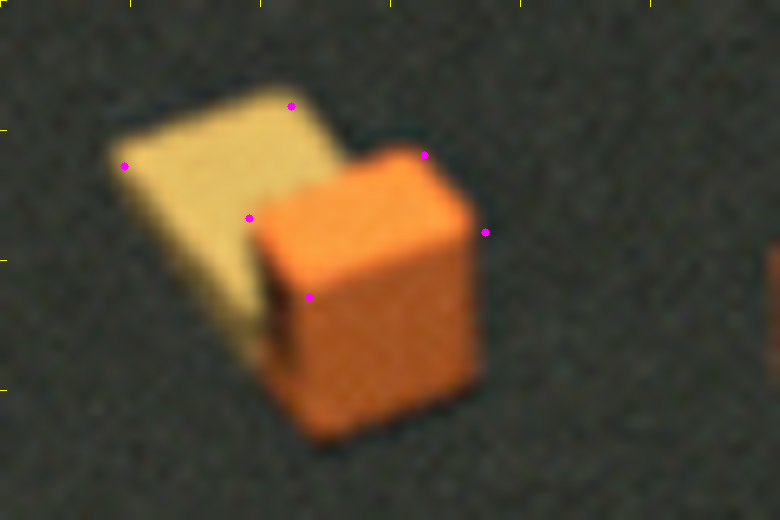

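The model overlay agrees with the scene camera to within about 1–2 mm. I lift off, go above the shim and turn the tool.

Request:
step_arm([
  [-0.03,0,0,0],
  [-0.03,0,0,0],
  [-0.03,0,0,0],
  [-0.03,0,0,0],
  [-0.6,0,0,0],
  [-0.72,0,0,0],
  [0,0.74,-0.2125,0],
  [0,0.74,-0.2125,0],
  [0,0.74,-0.2125,0],
  [0,0.74,-0.2125,0],
  [0,0.74,-0.2125,0],
  [0,0.74,-0.2125,0],
  [0,0.74,-0.2125,0],
  [0,0.736,-0.2125,0],
  [0,0,0,-0.72],
  [0,0,0,0],
], jaw=0.4)

```text
t: 9.7
eef_pos: [494.9, 442.7, 109.5]
tcp_rot: [-2.374, 1.57, -2.671]
ft_force: [0.7, 0.0, 0.7]
opening: 0.595
```

```bash
python3 -c "
from h import *
go(495.2,442.5,7)"
```

```text
t 9.7 pos [494.9  442.74 109.49] yaw_y 72.97 F [0.72 0.04 0.66] open 0.595 j6 -0.64
delta units [ 2.0498e+00 -2.0000e-03  7.9000e-03]
```

Request:
step_arm([
  [0.5,0,0,0],
  [0.5,0,0,0],
  [0.5,0,0,0],
  [0.3,0,0,0],
  [0.15,0,0,0],
  [0.1,0,0,0],
  [0,0,0,0],
  [0,0,0,0],
])

```text
t: 10.7
eef_pos: [495.4, 442.7, 8.0]
tcp_rot: [0.972, 1.57, 0.675]
ft_force: [-0.3, -0.1, 0.7]
opening: 0.6
```

Request:
step_arm([
  [0,0,0,0],
  [0,0,0,0],
  [0,0,0,0],
  [0,0,0,0],
  [0,0,0,0],
  [0,0,0,0],
], jaw=1)

```text
t: 11.45
eef_pos: [495.3, 442.6, 7.4]
tcp_rot: [1.105, 1.571, 0.807]
ft_force: [-1.3, 0.1, 1.4]
opening: 0.302
```

```bash
python3 -c "
from h import *
go(495.2,442.5,7); shot('scene','s3'); crop('scene','pics/s3.png',170,180,100,100,7,'pics/s3c.png')
crop('top','pics/top0.png',0,0,10,10,1,'pics/x.png');shot('top','t3')"
```

```text
t 11.45 pos [495.25 442.58   7.44] yaw_y 72.97 F [-1.26  0.05  1.44] open 0.302 j6 -0.64
delta units [ 0.0087 -0.0018 -0.0006]
```

View pics/s3c.png

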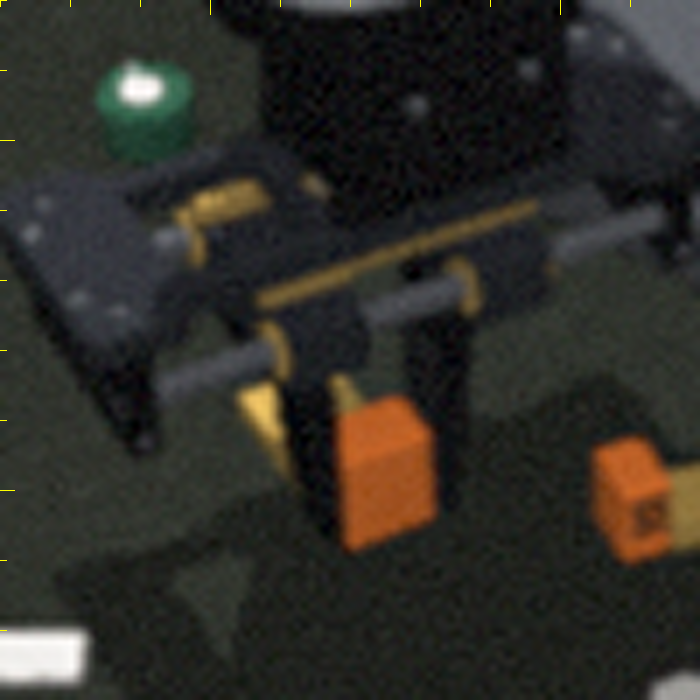

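View pics/t3.png

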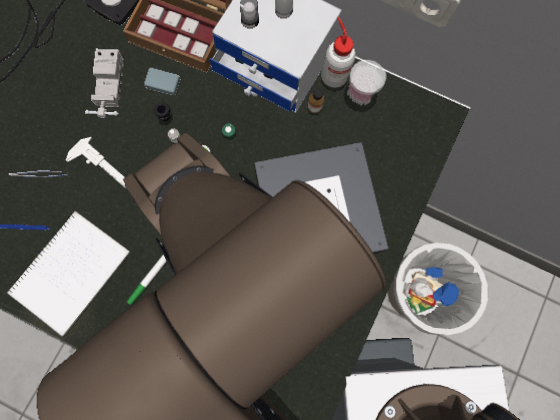

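The block is gripped (28.7 mm between the jaws). I lift it, carry it to outside corner C and turn it to heading 52.7°.

Request:
step_arm([
  [-0.2,0,0,0],
  [-0.7,0,0,0],
  [-0.9,0,0,0],
  [0,-0.83,0.064,0],
  [0,-0.83,0.064,0],
  [0,-0.83,0.064,0],
  [0,-0.83,0.064,0],
  [0,-0.83,0.064,0],
  [0,-0.83,0.064,0],
  [0,-0.83,0.064,0],
  [0,-0.83,0.064,0],
  [0,-0.83,0.064,0],
  [0,0,0,-0.97],
  [0,0,0,-0.97],
  [0,0,0,-0.97],
  [0,0,0,-0.97],
  [0,0,0,-0.97],
  [0,0,0,-0.97],
  [0,0,0,-0.97],
  [0,0,0,-0.97],
])

```text
t: 14.05
eef_pos: [413.5, 77.0, 97.8]
tcp_rot: [-0.689, 1.57, 0.102]
ft_force: [-0.5, -0.3, -1.0]
opening: 0.3
```

Request:
step_arm([
  [0,0,0,-0.95],
  [0,0,0,0],
  [0,0,0,0],
])

```text
t: 14.42
eef_pos: [413.4, 77.0, 97.6]
tcp_rot: [-0.732, 1.57, 0.184]
ft_force: [-0.2, -1.1, -1.4]
opening: 0.307
```

```bash
python3 -c "
from h import *
go(413.5,77.1,40);shot('scene','s4');shot('top','t4');crop('scene','pics/s4.png',270,90,130,110,6,'pics/s4c.png')"
```

```text
t 14.425 pos [413.45  77.    97.57] yaw_y 142.49 F [-0.24 -1.06 -1.35] open 0.307 j6 -2.46
delta units [1.1515e+00 8.0000e-04 1.9000e-03]
```

View pics/s4c.png

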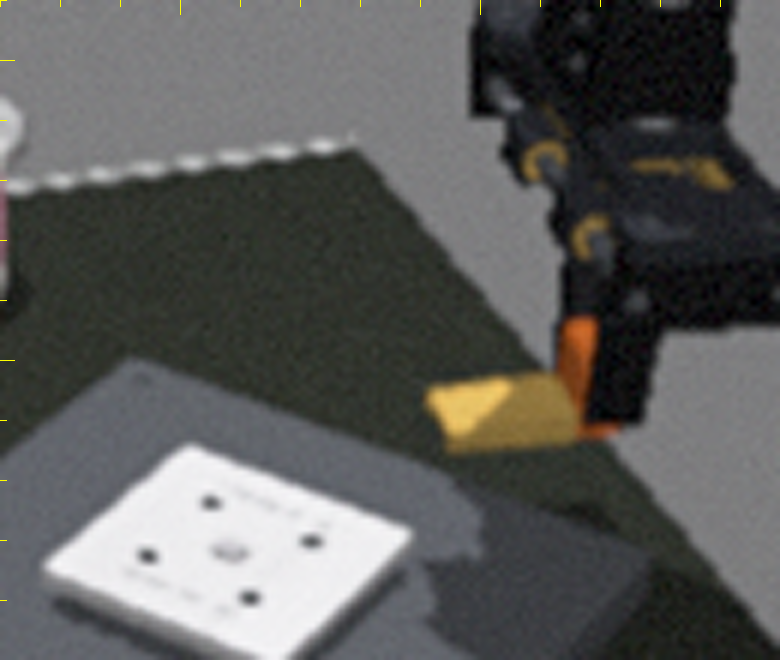

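View pics/t4.png

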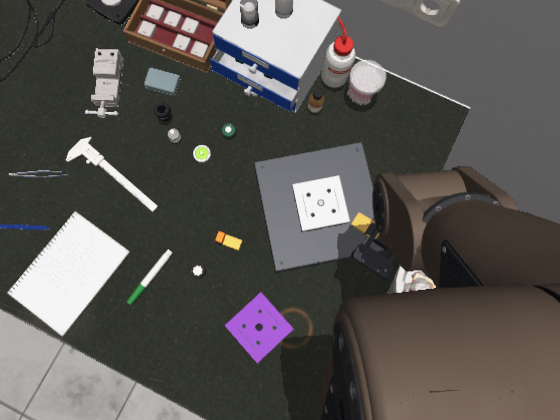

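Request:
step_arm([
  [0,0,-0.08,0.0],
  [0.4,0,0,0],
  [0.4,0,0,0],
  [0.3,0,0,0],
  [0.1,0,0,0],
  [0.04,0,0,0],
  [0,0,0,0],
  [0,0,0,0],
])

```text
t: 15.52
eef_pos: [411.1, 73.8, 35.7]
tcp_rot: [-0.79, 1.57, 0.129]
ft_force: [0.8, 0.1, -0.4]
opening: 0.3
```

```bash
python3 -c "
from h import *
go(411,73.9,32.4);shot('scene','s5');shot('top','t5');crop('scene','pics/s5.png',290,130,110,90,7,'pics/s5c.png');crop('top','pics/t5.png',310,170,90,90,7,'pics/t5c.png')"
```

```text
t 15.525 pos [411.13  73.81  35.72] yaw_y 142.65 F [ 0.75  0.09 -0.39] open 0.3 j6 -2.47
delta units [ 0.0665  0.0033 -0.0002]
```

View pics/s5c.png

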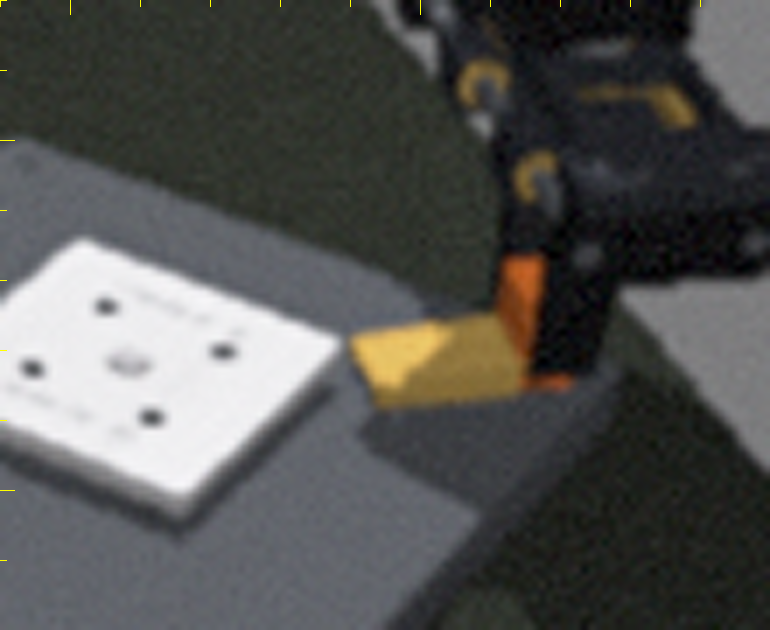

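View pics/t5c.png

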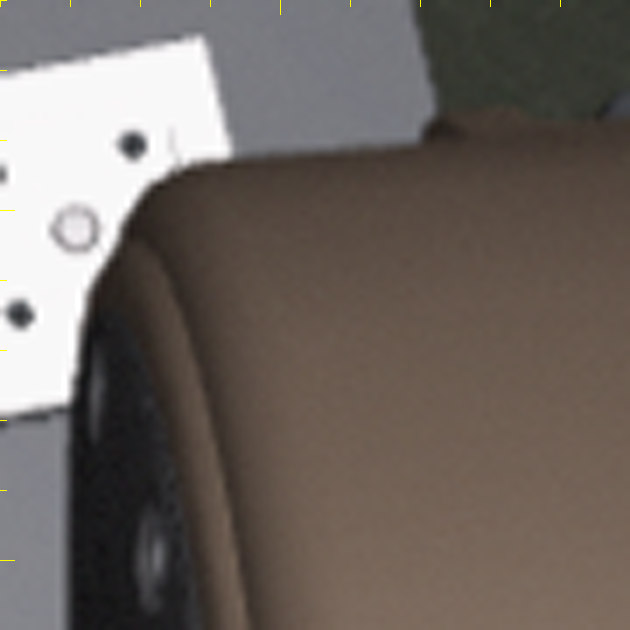

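```bash
python3 -c "
from h import *
c=np.array([411.13,73.81]);a=np.radians(52.65);X=np.array([np.cos(a),np.sin(a)]);Y=np.array([-X[1],X[0]])
f=lambda p,z:tuple(((np.array(w2px('scene',[*p,z]))-[290,130]+.5)*7).round(0))
for s in (14.5,-14.5):print('tip',f(c+58*X+s*Y,35.8))
print('corner C',f((451.1,126.5),43), f(np.array([494.1,182.9])-70.7*np.array([np.cos(np.radians(52.7)),np.sin(np.radians(52.7))]),43))
print('lateral of axis vs centre',(np.array([494.1,182.9])-c)@Y,(np.array([494.1,182.9])-c)@X)
"
```

```text
tip (np.float64(383.0), np.float64(392.0))
tip (np.float64(357.0), np.float64(341.0))
corner C (np.float64(348.0), np.float64(350.0)) (np.float64(347.0), np.float64(350.0))
lateral of axis vs centre 0.22644467024642267 137.0569141736794
```

The overlay matches within 1 px, so the tip is aligned just outside corner C. I lower it to the slab slowly.

Request:
step_arm([
  [0.02,0,0,0],
  [0.02,0,0,0],
  [0,0,0,0],
])

```text
t: 16.0
eef_pos: [410.9, 73.8, 33.3]
tcp_rot: [1.662, 1.571, 2.581]
ft_force: [-0.4, -0.3, -0.7]
opening: 0.304
```

Request:
step_arm([
  [0.01,0,0,0],
  [0.01,0,0,0],
  [0,0,0,0],
])

```text
t: 16.38
eef_pos: [410.9, 73.8, 32.4]
tcp_rot: [-0.032, 1.571, 0.887]
ft_force: [-0.7, 1.2, 1.0]
opening: 0.306
```

Request:
step_arm([
  [0.006,0,0,0],
  [0,0,0,0],
])

```text
t: 16.62
eef_pos: [410.9, 73.8, 32.3]
tcp_rot: [-0.702, 1.57, 0.217]
ft_force: [-1.0, -0.4, 8.4]
opening: 0.304
```

Request:
step_arm([
  [-0.006,0,0.01,0],
  [0,0,0.04,0],
  [0,0,0.04,0],
  [0,0,0.04,0],
  [0,0,0.04,0],
  [0,0,0.04,0],
])

```text
t: 17.38
eef_pos: [417.3, 82.2, 32.4]
tcp_rot: [1.958, 1.571, 2.877]
ft_force: [-2.3, -2.3, 5.5]
opening: 0.304
```

Request:
step_arm([
  [0,0,0.04,0],
  [0,0,0.04,0],
  [0,0,0.04,0],
  [0,0,0.04,0],
  [0,0,0.04,0],
])

```text
t: 18.0
eef_pos: [423.3, 90.2, 32.4]
tcp_rot: [2.05, 1.571, 2.969]
ft_force: [-2.3, -3.1, 5.1]
opening: 0.302
```

Request:
step_arm([
  [0,0,0.04,0],
  [0,0,0.04,0],
  [0,0,0.04,0],
  [0,0,0.04,0],
  [0,0,0.02,0],
  [0,0,0,0],
])

```text
t: 18.75
eef_pos: [429.3, 97.3, 32.4]
tcp_rot: [-0.731, 1.57, 0.187]
ft_force: [1.8, -2.0, 2.4]
opening: 0.304
```

Request:
step_arm([
  [0,0,0.02,0],
  [0,0,0.02,0],
  [0,0,0.02,0],
  [0,0,0,0],
])

```text
t: 19.25
eef_pos: [430.9, 99.7, 32.4]
tcp_rot: [-0.684, 1.57, 0.235]
ft_force: [0.9, -3.6, 3.0]
opening: 0.302
```

Request:
step_arm([
  [0,0,0.016,0],
  [0,0,0.016,0],
  [0,0,0.016,0],
  [0,0,0,0],
])

```text
t: 19.75
eef_pos: [432.3, 101.6, 32.4]
tcp_rot: [-0.679, 1.57, 0.24]
ft_force: [0.1, -3.8, 3.0]
opening: 0.302
```

```bash
python3 -c "
from h import *
go(432.9,102.6,32.4)"
```

```text
t 19.75 pos [432.26 101.57  32.36] yaw_y 142.65 F [ 0.08 -3.78  3.01] open 0.302 j6 -2.41
delta units [-0.0008  0.0023  0.0242]
```

Request:
step_arm([
  [0,0,0.012,0],
  [0,0,0.012,0],
  [0,0,0,0],
])

```text
t: 20.12
eef_pos: [432.9, 102.5, 32.4]
tcp_rot: [-0.676, 1.571, 0.243]
ft_force: [-0.2, -4.4, 3.9]
opening: 0.305
```

```bash
python3 -c "
from h import *
go(432.9,102.6,32.4)"
```

```text
t 20.125 pos [432.92 102.45  32.35] yaw_y 142.65 F [-0.19 -4.35  3.94] open 0.305 j6 -2.41
delta units [-0.0009  0.0021  0.0021]
```

Request:
step_arm([
  [0,0,0.01,0],
  [0,0,0.01,0],
  [0,0,0,0],
])

```text
t: 20.5
eef_pos: [433.4, 103.2, 32.3]
tcp_rot: [2.104, 1.571, 3.023]
ft_force: [0.2, -5.3, 3.6]
opening: 0.304
```

```bash
python3 -c "
from h import *
go(432.9,102.6,32.4);shot('scene','s6');crop('scene','pics/s6.png',280,130,120,90,6,'pics/s6c.png')"
```

```text
t 20.5 pos [433.44 103.22  32.34] yaw_y 142.65 F [ 0.17 -5.35  3.58] open 0.304 j6 -2.4
delta units [-0.0011  0.0011 -0.0163]
```

View pics/s6c.png

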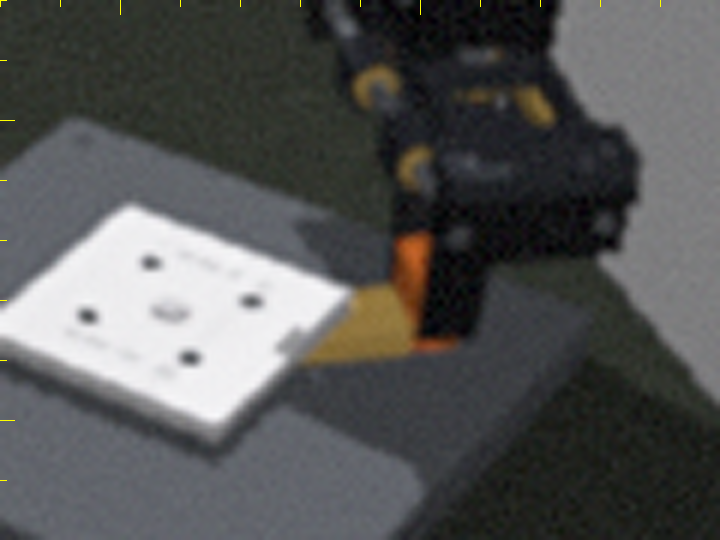

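Forces are still small, with a slight sideways rub of about 3 N, probably the rail on the low button. I'll ease that and creep forward.

Request:
step_arm([
  [0,-0.008,0.01,0],
  [0,0,0.01,0],
  [0,0,0,0],
])

```text
t: 20.92
eef_pos: [434.1, 103.8, 32.4]
tcp_rot: [2.301, 1.57, -3.063]
ft_force: [-1.5, -5.5, 5.6]
opening: 0.303
```

```bash
cat >> h.py <<'E'
def st():
    s=state();a=np.radians(52.65);X=np.array([np.cos(a),np.sin(a)]);Y=np.array([-X[1],X[0]]);d=np.array([494.1,182.9])-s['eef_pos'][:2]
    print('t',s['t'],'along dist',(d@X).round(2),'lat',(d@Y).round(2),'F along',(s['ft_force'][:2]@X).round(2),'lat',(s['ft_force'][:2]@Y).round(2),'Fz',s['ft_force'][2].round(2),'z',s['eef_pos'][2].round(2),'open',s['opening'].round(3))
E
python3 -c "
from h import *
st()"
```

```text
Traceback (most recent call last):
  File "h.py", line 27, in st
    print('t',s['t'],'along dist',(d@X).round(2),'lat',(d@Y).round(2),'F along',(s['ft_force'][:2]@X).round(2),'lat',(s['ft_force'][:2]@Y).round(2),'Fz',s['ft_force'][2].round(2),'z',s['eef_pos'][2].round(2),'open',s['opening'].round(3))
                                                                                                                                                                                                                       ^^^^^^^^^^^^^^^^^^
AttributeError: 'float' object has no attribute 'round'
```

Request:
step_arm([
  [0,0,0.01,0],
  [0,0,0.01,0],
  [0,0,0,0],
])

```text
t: 21.3
eef_pos: [434.5, 104.5, 32.3]
tcp_rot: [2.375, 1.57, -2.989]
ft_force: [-1.9, -6.3, 5.2]
opening: 0.301
```

```bash
python3 -c "
from h import *
st()"
```

```text
Traceback (most recent call last):
  File "h.py", line 27, in st
    print('t',s['t'],'along dist',(d@X).round(2),'lat',(d@Y).round(2),'F along',(s['ft_force'][:2]@X).round(2),'lat',(s['ft_force'][:2]@Y).round(2),'Fz',s['ft_force'][2].round(2),'z',s['eef_pos'][2].round(2),'open',s['opening'].round(3))
                                                                                                                                                                                                                       ^^^^^^^^^^^^^^^^^^
AttributeError: 'float' object has no attribute 'round'
```

The along-axis resistance has risen to about 6 N, so the gap is taken up. The tip is about 40.5 mm from the centre (seat at 43.8 mm). I let go.

Request:
step_arm([
  [-0.006,0,0,0],
  [0,0,0,0],
  [0,0,0,0],
  [0,0,0,0],
], jaw=0.5)

```text
t: 21.8
eef_pos: [435.0, 104.7, 32.6]
tcp_rot: [0.773, 1.571, 1.692]
ft_force: [0.8, 0.0, -0.4]
opening: 0.5
```

Request:
step_arm([
  [-0.1,0,0,0],
  [-0.2,0,0,0],
  [-0.4,0,0,0],
  [-0.4,0,0,0],
  [-0.3,0,0,0],
  [0,0,0,0],
])

```text
t: 22.55
eef_pos: [435.5, 104.7, 103.9]
tcp_rot: [-0.801, 1.568, 0.118]
ft_force: [0.3, 0.6, -0.7]
opening: 0.498
```

```bash
sed -i "s/s\['opening'\].round(3)/s['opening']/" h.py; python3 -c "
from h import *
st();go(459,136.9,110);shot('scene','s7');shot('top','t7');crop('scene','pics/s7.png',280,130,120,90,6,'pics/s7c.png')"
```

```text
t 22.55 along dist 97.74 lat 0.83 F along 0.7 lat 0.13 Fz -0.68 z 103.91 open 0.4982179907010976
t 22.55 pos [435.47 104.7  103.91] yaw_y 142.65 F [ 0.32  0.63 -0.68] open 0.498 j6 -2.4
delta units [-0.1204  0.0163  0.7977]
```

View pics/s7c.png

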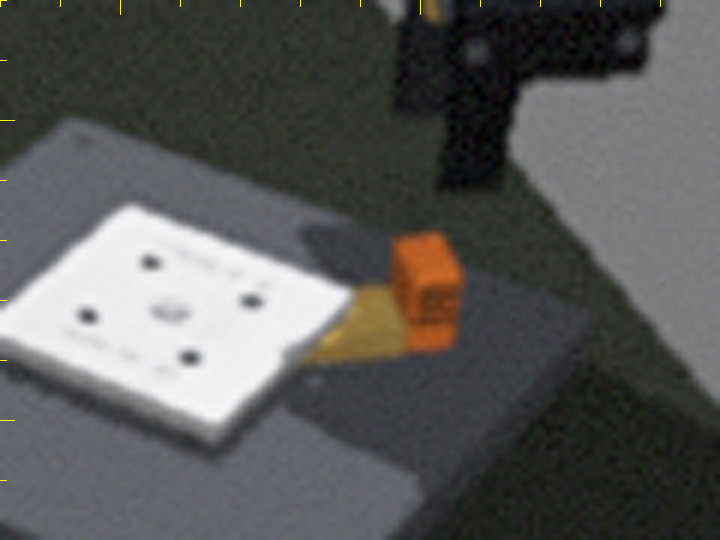

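The shim is in and free. I'll check its position by overlay before pressing.

```bash
python3 -c "
from h import *
crop('scene','pics/s7.png',325,160,45,35,16,'pics/s8c.png'); im=cv2.imread('pics/s8c.png')
a=np.radians(52.65);X=np.array([np.cos(a),np.sin(a),0]);Y=np.array([-X[1],X[0],0]);Z=np.array([0,0,1]);o=np.array([434.5,104.5,25])
for p in [(10,14.5,34),(10,-14.5,34),(-10,14.5,34),(-10,-14.5,34),(-10,14.5,0),(10,14.5,0)]:
    u,v=w2px('scene',o+p[0]*X+p[1]*Y+p[2]*Z); cv2.circle(im,(int((u-325+.5)*16),int((v-160+.5)*16)),4,(255,0,255),-1)
cv2.imwrite('pics/s8c.png',im)"
```

```text
(no output)
```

View pics/s8c.png

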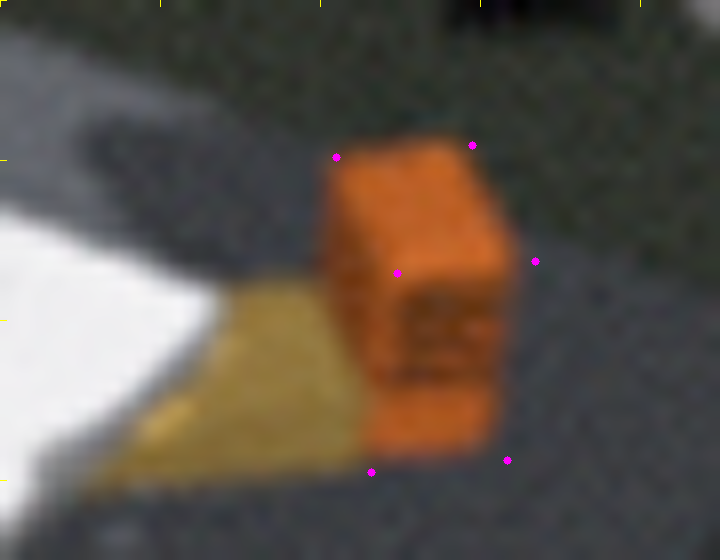

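Request:
step_arm([
  [0,0.016,0.4,0],
  [0,0,0.4,0],
  [0,0,0,0],
  [0.4,0,0,0],
  [0.4,0,0,0],
  [0.25,0,0,0],
  [0.08,0,0,0],
  [0.02,0,0,0],
  [0,0,0,0],
  [0,0,0,0],
], jaw=1)

```text
t: 23.9
eef_pos: [458.8, 137.0, 45.6]
tcp_rot: [-0.696, 1.57, 0.223]
ft_force: [-0.4, -0.8, -0.2]
opening: 0.006
```

Request:
step_arm([
  [0.012,0,0,0],
  [0.012,0,0,0],
  [0,0,0,0],
])

```text
t: 24.28
eef_pos: [458.6, 136.9, 43.9]
tcp_rot: [0.401, 1.571, 1.32]
ft_force: [0.6, 0.2, -0.2]
opening: 0.007
```

Request:
step_arm([
  [0.01,0,0,0],
  [0.01,0,0,0],
  [0,0,0,0],
])

```text
t: 24.65
eef_pos: [458.6, 136.9, 43.2]
tcp_rot: [-0.559, 1.571, 0.36]
ft_force: [-1.4, 0.3, 4.5]
opening: 0.003
```

Request:
step_arm([
  [0.006,0,0,0],
  [0,0,0,0],
  [0,0,0,0],
])

```text
t: 25.02
eef_pos: [458.6, 136.9, 43.1]
tcp_rot: [-0.67, 1.57, 0.249]
ft_force: [-2.5, -0.7, 8.7]
opening: 0.007
```

The corner is firm now: 8.7 N at z = 43.1, against the earlier sink to 38.2. I retract.

Request:
step_arm([
  [0,0,0,0],
  [-0.02,0,0,0],
  [-0.05,0,0,0],
  [-0.3,0,0,0],
  [-0.6,0,0,0],
  [-0.8,0,0,0],
  [-0.8,0,0,0],
  [0,0,0,0],
  [0,0,0,0],
])

```text
t: 26.15
eef_pos: [458.2, 136.9, 170.6]
tcp_rot: [2.18, 1.57, 3.099]
ft_force: [-0.5, -0.6, -0.7]
opening: 0.004
```

```bash
python3 -c "
from h import *
st();shot('scene','s9');crop('scene','pics/s9.png',200,130,200,150,4,'pics/s9c.png')"
```

```text
t 26.15 along dist 58.35 lat -0.57 F along -0.78 lat 0.05 Fz -0.69 z 170.64 open 0.0038074022805745238
```

View pics/s9c.png

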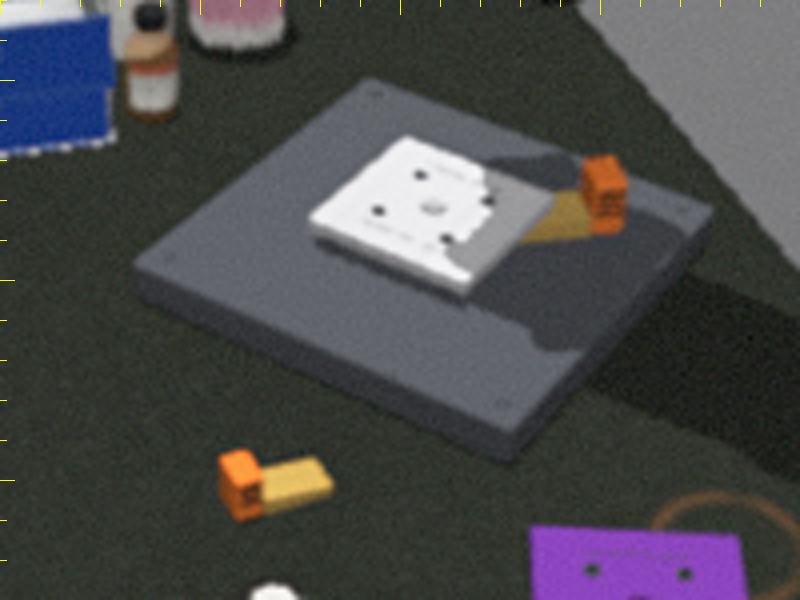

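The plate looks level, the shim sits under corner C, and the arm is clear of everything. I hand the job in.

```bash
python3 -c "
from h import *
print(job_done())"
```

```text
the job is handed in; nothing more can be done
None
```

I found the low corner and put the larger brass shim under it, and the corner no longer sinks. The job was handed in at about 26 s; no verdict came back.

- **Finding the corner:** The corner near (437, 226) was firm, taking 15 N without moving. The corner near (451, 127), nearest the robot on its right, sank about 5 mm under roughly 1 N. I did not press the other two, as the low corner was already found.
- **Placing the shim:** I slid it in along the diagonal, flat on the slab, until the resistance along it rose to about 6 N, then let go. The tip ended about 40.5 mm from the plate's centre, roughly 3 mm further in than the seat point. The scene camera agreed to within about 1 pixel.
- **Confirming it:** I pressed that corner again with 8.7 N, and it stayed at z = 43.1 mm, where it had gone down to 38.2 mm before. In the last picture the plate looks level, the shim is in place, and the arm is clear of everything.
- **Sideways rub:** A force of about 3 N showed up while sliding in, probably the shim's rail against the low button. A 0.4 mm sideways correction did not clearly remove it. It was gone once I let go.
- **Not checked:** The arm stayed away from the specimens and the level. I did not measure their positions again at the end.

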